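# Snap two ink pads shut after printing

## Task

The red and the blue ink pads are finished with: press each one's cover down until its catch snaps and holds it fully shut, so the ink does not dry out. The yellow pad is still in use: leave its cover standing open.

Things in the scene. Friction and masses are not known exactly. Their poses are not given: they have to be found in the camera images.
- red_pad: Red ink pad: flat black case 76 x 100 mm (x by y), fixed to the table, with red felt and a red cover 106 mm wide. Origin: centre of the underside, on the table; z up; x from the front (catch side) to the back (hinge side). Hinge line: parallel to y at x = +36 mm, z = 18 mm. The cover reaches 80 mm forward of it, plus a 7 mm thumb tab mid-front. Shut, its flat top lies 22 mm above the table.
- blue_pad: Blue ink pad: the same case with blue felt and a blue cover; same frame and sizes as the red one. On all three, a sprung ball mid-front snaps over a rib of the cover in its last 10 mm of travel and then holds it shut. Pressing home takes about 2.5 N at the front edge, 5 N at mid-cover: straight down with shut fingers, 45 to 55 mm in front of the hinge, will do.
- yellow_pad: Yellow ink pad: the same case with yellow felt and a yellow cover; same frame, sizes and catch. It is to stay open. All covers start half open, their front edges up to about 75 mm above the table; a weak hinge spring lifts a cover again if it is let go before the catch snaps.
- red_pad_cover (a joint): Opening angle of the red cover in rad: 0 is fully shut, grows as the cover rises; it stands between 0.5 and 0.8 at the start. Snapped shut it rests below 0.03; not snapped it springs back to about 0.4.
- blue_pad_cover (a joint): Opening angle of the blue cover, as for the red one.
- yellow_pad_cover (a joint): Opening angle of the yellow cover, as for the red one.
Not all that is in view belongs to the job. There is more than one size of the red_pad; the one meant has the size given above.

How it is judged:
By the outcome, as a careful person would: the job done as asked, in the order asked, and still so for the second after the job is handed in, with the robot touching nothing.
It also fails if it takes over 48 s, if anything falls off the work surface, if the arm or the gripper's body presses on something with over 40 N, if the wrist force passes 120 N, or if a joint passes its speed limit or range.

## Robot

A 7-joint arm with a two-finger parallel gripper is mounted at the origin on a cart in front of the work surface, level with it; the furniture and walls round the work are solid. World frame = base frame: x ahead of the robot, y to its left, z up, the work surface at z = 0. Lengths are in mm, angles in rad, forces in N, time in s.
With the tool pointing down it reaches from about 400 to 875 mm from the base axis. Payload 4.4 kg.
Tool frame: the origin (TCP) lies midway between the tips of the shut fingers; the grasp point (between the pads) lies 19 mm behind it (ctrl.grip_point_offset is the distance from the TCP to the grasp point, in mm); z points along the fingers, y is the direction in which the jaws open and shut (so a half turn about z gives the same grasp; the last joint's range is limited). The gripper opens to 85 mm and grips with 20 to 120 N. Pads are 22 mm wide; open, the fingers measure 114 mm over their backs; the gripper's body (76 mm by 85 mm) begins 54 mm behind the grasp point. The pads swing forward as they close: fully open they stand 13 mm farther back than shut.
Start: joints at [-1.279, 0.628, 0.038, 1.517, -0.027, 0.996, -0.02], TCP at [227.617, 608.858, 231.313] pointing down, gripper open.
Joint ranges: [-3.06, 3.06], [-0.37, 2.12], [-1.25, 1.32], [0.18, 2.47], [-1.1, 4.24], [0.23, 1.98], [-2.94, 2.94]. Speed limits (rad/s): [2.57, 2.57, 3.14, 3.14, 3.14, 3.14, 3.14].

## Interface

Orientations are given as [roll, pitch, yaw] about the fixed x, y, z axes, in that order (R = Rz(yaw) Ry(pitch) Rx(roll)).
In Python, from cell import ctrl, imaging, models gives the robot as it stands. The module is installed in compiled form; this text tells all that it offers.
- The arm moves only by the tool drive_tool, never from a script. Its argument "deltas" is text: rows parted by semicolons, each of 5 numbers parted by spaces: the shift along the tool's x, y, z in m, then the turn about the tool's z in degrees, then the finger opening in m, from 0 to 0.0854. A call has 1 to 12 rows; each row is the pose to reach, as a shift and turn from the pose commanded when the call began, along the tool's axes at that moment; what a row does not reach only later rows make up. A row lasts 1/8 s, in which the tool goes at most 62.5 mm and 10.7 degrees, less where a joint would pass 70% of its speed; a pose out of reach is approached as far as the arm can. A call with a gripper value outside its range is refused whole. The fingers move at their own pace and stop on an object; the grip force is fixed at half the most. Time passes only in rows, so rows that repeat a pose let the fingers close. It gives the time, the measured TCP pose, the force and the opening at its end, in the units of the state.
- ctrl.read_state(): the state, without advancing time (a new reading comes with each control period).
- imaging.get_image(name): name is "scene" or "top" or "wrist"; returns a dict with "color" (384x512x3 uint8, red, green, blue), "range_z" (384x512 float32, mm along the optical axis (not along the pixel's ray), 0 where there is no reading), "vfov" (degrees; the focal length in pixels is half the picture's height over the tangent of half this angle, whatever the lens; pixels are square), "cx", "cy" (the principal point, pixels), "k1" (the pictures are not rectified: a ray, as slopes to the right and down, at radius r is drawn at 1 + k1 r^2 times it, then the intrinsics apply), "extrinsics" (4x4, takes a point from camera to world coordinates). Camera axes: x right, y down, z forward; pixel columns grow to the right and rows downward; lengths in mm; the calibration is good to about 2 mm. A picture is of the moment at which its call begins.
- ctrl.finish_job(): hands the job in, once; it reports no verdict.
Trained networks look in a picture, given as the dict that the camera call returned (one of the last four; its "shot" number tells which), for a name from the list of things; names that differ only in an ending like _2 or _b are one class to them, and where a whole thing is asked for, a point or a joint stands for the part that bears it (a point fixed in the world has none). Each returns a list of dicts, best first, with "score" (0 to 1); they miss things now and then, are a little off and sometimes report something else, mostly with a low value. They report only what shows in the picture. A call takes as long as a camera call. They do not tell look-alikes from the thing itself.
- models.spot_in(picture, thing): "point" ([column, row] in pixels, amid what is visible of it).
- models.landmark_of(picture, thing): "point" ([column, row] in pixels: a listed point, or the origin of a listed thing).
The state is a dict: "clock": time; "qpos": joint angles; "qd": joint speeds; "tau": joint torques, N m; "eef_pos": TCP position; "tool_rot": TCP orientation; "force": force on the tool from outside, world axes, zero at the start; "torque": the same for the moment, N m; "width": finger opening in mm.
Only numpy, scipy, OpenCV 4.12 (cv2) and the standard library are available. Lean on these libraries where they do the work, as an engineer would, in place of code of your own. Each camera call takes 0.05 s, during which the arm holds its last target.

## Working session

There is one attempt and no reset: what is moved stays moved. The work goes in short steps, Python scripts to look and compute and a tool call to move; the robot and the scene stay as the last step left them, time stands still between calls to the robot, and variables do not carry over. Pictures are saved under pics/ and viewed, and the job is handed in when it is done.

Besides the shell and the picture viewer there is one more tool, called after "Request:" as a command line: name --argument value ..., lists and objects as JSON in quotes. drive_tool: Moves the arm, as the interface text tells. Its arguments: {"type":"object","properties":{"deltas":{"type":"string"}},"required":["deltas"]}

```bash
mkdir -p pics; cat > h.py <<'E'
import numpy as np, cv2
from cell import ctrl, imaging, models
def cloud(p):
    h,w=p["range_z"].shape; f=h/2/np.tan(np.radians(p["vfov"])/2)
    K=np.array([[f,0,p["cx"]],[0,f,p["cy"]],[0,0,1.]])
    u,v=np.meshgrid(np.arange(w),np.arange(h))
    pts=np.stack([u,v],-1).reshape(-1,1,2).astype(float)
    n=cv2.undistortPoints(pts,K,np.array([p["k1"],0,0,0,0.])).reshape(h,w,2)
    z=p["range_z"]; c=np.dstack([n[...,0]*z,n[...,1]*z,z,np.ones_like(z)])
    return (c@np.array(p["extrinsics"]).T)[...,:3]
E
python3 - <<'E'
from h import *
s=ctrl.read_state(); print(s)
for n in ["scene","top"]:
    p=imaging.get_image(n); W=cloud(p)
    cv2.imwrite(f"pics/{n}1.png",p["color"][...,::-1])
    np.savez(f"{n}1.npz",W=W,c=p["color"],z=p["range_z"])
    for t in ["red_pad","blue_pad","yellow_pad"]:
        for m in (models.spot_in,models.landmark_of):
            for d in m(p,t)[:4]:
                c,r=d["point"]; print(n,t,m.__name__,round(d["score"],2),np.round([c,r]),np.round(W[int(np.clip(r,0,383)),int(np.clip(c,0,511))]))
E
```

```text
{'clock': 0.0, 'qpos': array([-1.27878771,  0.62937074,  0.03842236,  1.51835961, -0.02705676,
        0.99626187, -0.02001484]), 'qd': array([ 3.54158866e-04,  8.09818400e-04, -8.20710827e-04,  2.57621666e-04,
       -1.15030031e-03,  2.93277533e-05,  1.02534687e-03]), 'tau': array([ 6.48657096e-04, -5.63399649e+01,  1.22680161e+00, -1.93431598e+01,
        1.10458047e-02,  1.06858570e-02, -2.42192391e-05]), 'eef_pos': array([227.37682247, 608.28090826, 230.37542678]), 'tool_rot': array([-3.13970958e+00, -3.33155380e-05,  2.78375432e+00]), 'force': array([ 0.05194899, -0.58067738,  0.89901831]), 'torque': array([ 0.00314765,  0.05192351, -0.01612159]), 'width': 85.2623573407759}
scene red_pad call 0.9 [259. 274.] [ 456. -136.   16.]
scene red_pad call 0.69 [189. 158.] [496. 353.  14.]
scene red_pad call 0.58 [209. 182.] [479. 159.  54.]
scene red_pad call 0.77 [193. 161.] [498. 325.  16.]
scene red_pad call 0.68 [212. 188.] [480. 144.  44.]
scene red_pad call 0.58 [257. 280.] [ 447. -147.   17.]
scene red_pad call 0.29 [325. 272.] [ 585. -198.   15.]
scene blue_pad call 0.82 [325. 267.] [ 558. -221.   67.]
scene blue_pad call 0.58 [327. 273.] [ 585. -202.   15.]
scene yellow_pad call 0.76 [271. 219.] [570.  -1.  16.]
scene yellow_pad call 0.85 [272. 223.] [563. -17.  16.]
top red_pad call 0.94 [205. 215.] [488. 196.  55.]
top red_pad call 0.65 [159. 212.] [495. 337.  14.]
top red_pad call 0.61 [324. 228.] [ 461. -138.   20.]
top red_pad call 0.21 [344. 175.] [ 614. -193.   43.]
top red_pad call 0.95 [163. 212.] [498. 326.  14.]
top red_pad call 0.86 [324. 229.] [ 458. -136.   14.]
top red_pad call 0.76 [209. 217.] [480. 184.  56.]
top blue_pad call 0.67 [338. 184.] [ 581. -166.   72.]
top blue_pad call 0.81 [338. 183.] [ 584. -169.   72.]
top yellow_pad call 0.96 [278. 185.] [576.  -1.  50.]
top yellow_pad call 0.88 [282. 187.] [571. -12.  59.]
```

View pics/scene1.png

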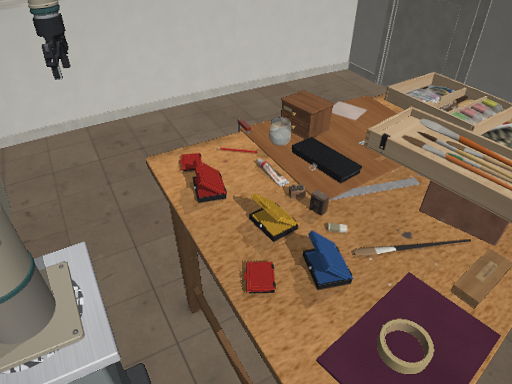

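View pics/top1.png

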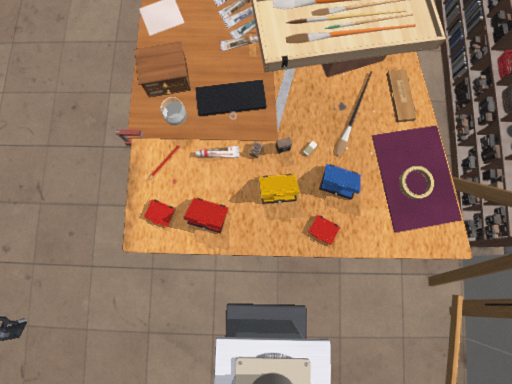

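```bash
python3 - <<'E'
import cv2
for n,(x0,x1,y0,y1) in {"top":(120,400,130,270),"scene":(150,400,130,320)}.items():
    i=cv2.imread(f"pics/{n}1.png")[y0:y1,x0:x1]; k=2.8 if n=="top" else 3
    cv2.imwrite(f"pics/{n}1z.png",cv2.resize(i,None,fx=k,fy=k))
E
```

```text
(no output)
```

View pics/top1z.png

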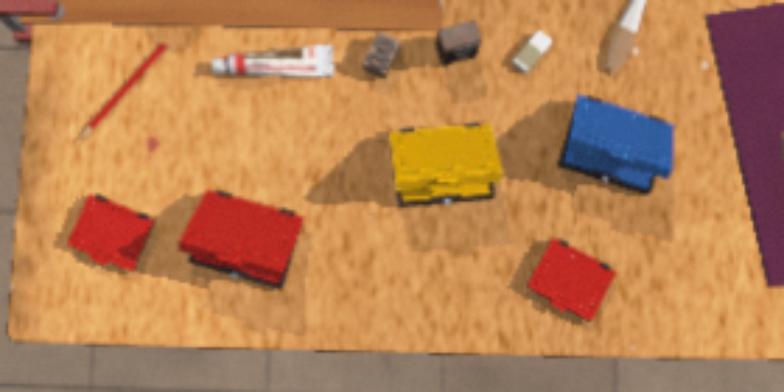

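View pics/scene1z.png

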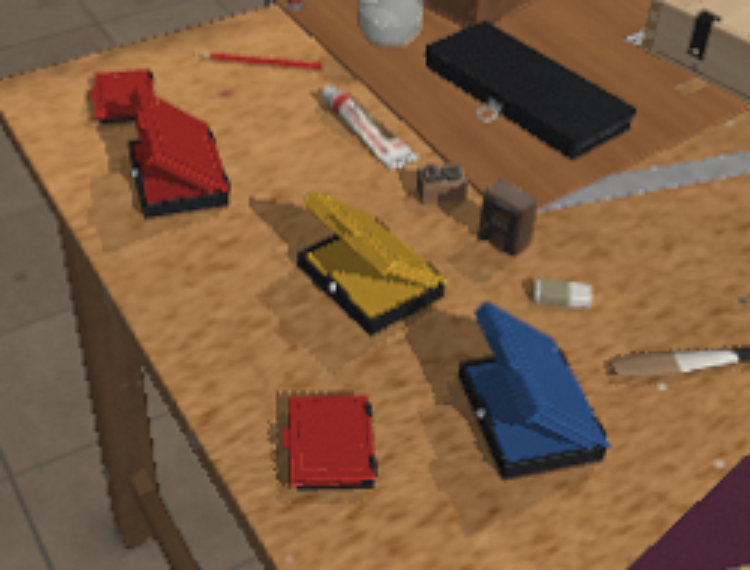

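The large, half-open red pad at top pixel (206,215) is the one meant. The two small shut red ones, at (159,212) and (324,229), are look-alikes. Yellow is at (279,187) and blue at (340,181). Next I fit the covers.

```bash
python3 - <<'E'
from h import *
T=np.load("top1.npz");S=np.load("scene1.npz")
for name,h0,h1,ctr in [("red",(170,180),(0,6),(490,185)),("blue",(100,125),None,(590,-175)),("yellow",(20,33),None,(580,0))]:
    for src,D in (("top",T),("scene",S)):
        W=D["W"];hsv=cv2.cvtColor(D["c"],cv2.COLOR_RGB2HSV);H=hsv[...,0]
        m=((H>=h0[0])&(H<=h0[1]))
        if h1: m|=(H<=h1[1])
        m&=(hsv[...,1]>150)&(D["z"]>0)&(np.hypot(W[...,0]-ctr[0],W[...,1]-ctr[1])<85)
        P=W[m]; 
        if src=="top": P=P[P[:,2]>24]
        else: P=P[P[:,2]>26]
        # ransac plane
        best=None;rng=np.random.default_rng(0)
        for _ in range(500):
            a,b,c=P[rng.choice(len(P),3,False)];n=np.cross(b-a,c-a)
            if np.linalg.norm(n)<200: continue
            n/=np.linalg.norm(n)
            k=abs((P-a)@n)<2.5
            if best is None or k.sum()>best.sum(): best=k
        Q=P[best];c=Q.mean(0);n=np.linalg.svd(Q-c,full_matrices=False)[2][2];n*=np.sign(n[2])
        ang=np.arccos(n[2]);d=n[:2]/np.linalg.norm(n[:2])  # cover rises toward front; normal tilts to back
        yaw=np.arctan2(d[1],d[0]); y=np.array([-d[1],d[0]])
        f=Q[:,:2]@d; g=Q[:,:2]@y
        lo,hi=np.percentile(f,[1,99]);gl,gh=np.percentile(g,[1,99])
        mid=(gl+gh)/2
        print(name,src,len(P),len(Q),"open",ang.round(2),"yaw",yaw.round(3),"f",lo.round(),hi.round(),"width",(gh-gl).round(),"hingeMid",(d*hi+y*mid).round(),"frontMid",(d*lo+y*mid).round(),"z",np.percentile(Q[:,2],[1,99]).round(), "rect",cv2.minAreaRect(Q[:,:2].astype(np.float32)))
E
```

```text
red top 852 701 open 0.69 yaw -0.25 f 400.0 461.0 width 101.0 hingeMid [523. 186.] frontMid [464. 201.] z [25. 75.] rect ((492.85601806640625, 194.09715270996094), (103.98177337646484, 65.59786987304688), 75.51622009277344)
red scene 565 456 open 0.67 yaw -0.234 f 403.0 464.0 width 105.0 hingeMid [521. 186.] frontMid [462. 201.] z [26. 75.] rect ((491.25628662109375, 193.51205444335938), (108.2127914428711, 64.52739715576172), 76.60907745361328)
blue top 656 536 open 0.71 yaw -0.291 f 599.0 659.0 width 101.0 hingeMid [ 631. -193.] frontMid [ 573. -176.] z [26. 77.] rect ((601.5867309570312, -183.8806610107422), (102.83726501464844, 63.14924240112305), 73.2831802368164)
blue scene 823 613 open 0.72 yaw -0.337 f 599.0 659.0 width 97.0 hingeMid [ 628. -200.] frontMid [ 571. -180.] z [27. 78.] rect ((599.5092163085938, -189.30545043945312), (101.60249328613281, 61.7866096496582), 71.37639617919922)
yellow top 749 606 open 0.72 yaw 0.112 f 543.0 603.0 width 103.0 hingeMid [607.  -2.] frontMid [547.  -8.] z [24. 76.] rect ((577.2501831054688, -5.242252349853516), (66.01637268066406, 105.27053833007812), 7.234182834625244)
yellow scene 480 287 open 0.7 yaw 0.086 f 542.0 603.0 width 97.0 hingeMid [606.  -8.] frontMid [545. -13.] z [28. 78.] rect ((575.0350952148438, -8.517261505126953), (62.6004753112793, 101.21746826171875), 7.77613639831543)
```

Request:
drive_tool --deltas "-0.0225 -0.018 0.0066 0 0; -0.0637 -0.0506 0.0187 0 0; -0.1087 -0.0863 0.0319 0 0; -0.1537 -0.122 0.0451 0 0; -0.1986 -0.1578 0.0583 0 0; -0.2436 -0.1935 0.0715 0 0; -0.2886 -0.2292 0.0847 0 0; -0.3298 -0.262 0.0968 0 0; -0.3598 -0.2858 0.1056 0 0; -0.3748 -0.2977 0.11 0 0; -0.3748 -0.2977 0.11 0 0"

```text
clock: 2.08
eef_pos: [475.2, 197.1, 121.1]
tool_rot: [-3.141, 0.0, 2.78]
force: [-0.8, -0.1, -0.0]
width: -0.0
```

Request:
drive_tool --deltas "0 0 0.02 0 0; 0 0 0.04 0 0; 0 0 0.055 0 0; 0 0 0.068 0 0; 0 0 0.078 0 0; 0 0 0.086 0 0; 0 0 0.092 0 0; 0 0 0.097 0 0; 0 0 0.1 0 0; 0 0 0.1 0 0"

```text
clock: 3.32
eef_pos: [474.5, 198.8, 21.3]
tool_rot: [3.141, 0.0, 2.784]
force: [0.4, 0.4, 0.2]
width: 0.4
```

Request:
drive_tool --deltas "0 0 0.0015 0 0; 0 0 0.003 0 0; 0 0 0.003 0 0"

```text
clock: 3.7
eef_pos: [474.7, 198.8, 20.4]
tool_rot: [3.141, 0.001, 2.784]
force: [-4.7, -1.6, 21.9]
width: -0.0
```

Request:
drive_tool --deltas "0 0 -0.02 0 0; 0 0 -0.07 0 0; 0 0 -0.12 0 0; 0 0 -0.14 0 0; 0 0 -0.14 0 0"

```text
clock: 4.32
eef_pos: [475.8, 199.1, 159.9]
tool_rot: [3.139, 0.003, 2.783]
force: [0.5, -0.4, -0.8]
width: 0.3
```

```bash
cat > chk.py <<'E'
from h import *
import sys
tag=sys.argv[1]
s=ctrl.read_state(); print(s["clock"],s["eef_pos"],s["tool_rot"])
for n in ["scene","top"]:
    p=imaging.get_image(n);W=cloud(p)
    x0,x1,y0,y1=(120,400,130,270) if n=="top" else (150,400,130,320)
    cv2.imwrite(f"pics/{n}{tag}.png",cv2.resize(p["color"][y0:y1,x0:x1,::-1],None,fx=2.8,fy=2.8))
    np.savez(f"{n}{tag}.npz",W=W,c=p["color"],z=p["range_z"])
    hsv=cv2.cvtColor(p["color"],cv2.COLOR_RGB2HSV);H=hsv[...,0]
    for name,mm,c in [("red",(H>=170)|(H<=6),(482,195)),("blue",(H>=100)&(H<=125),(595,-184)),("yellow",(H>=20)&(H<=33),(577,-5))]:
        m=mm&(hsv[...,1]>150)&(p["range_z"]>0)&(np.hypot(W[...,0]-c[0],W[...,1]-c[1])<65)
        print(n,name,m.sum(),"z pct5,50,95",np.percentile(W[m][:,2],[5,50,95]).round(1) if m.any() else None)
E
python3 chk.py 2
```

```text
4.325 [475.79236979 199.11896848 159.94902761] [3.13853454 0.00323131 2.78348877]
scene red 794 z pct5,50,95 [16.7 23.  25.6]
scene blue 1237 z pct5,50,95 [12.8 44.  73.1]
scene yellow 954 z pct5,50,95 [13.5 25.6 73.9]
top red 428 z pct5,50,95 [18.5 22.1 25.8]
top blue 821 z pct5,50,95 [11.3 50.6 72.4]
top yellow 921 z pct5,50,95 [12.  49.7 72.9]
```

View pics/scene2.png

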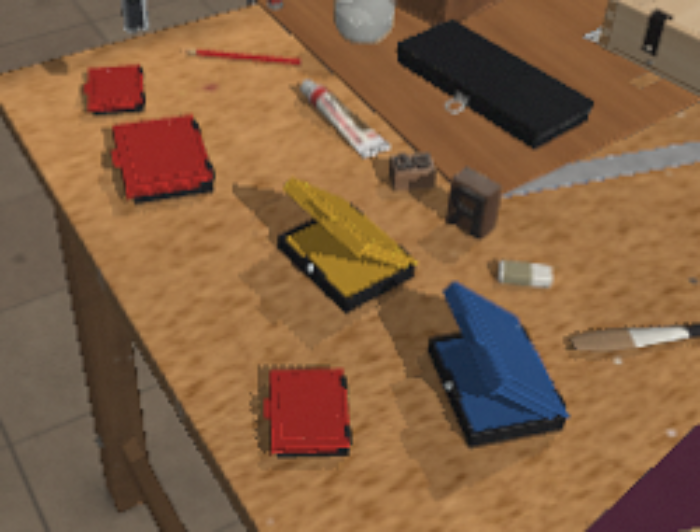

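Red is shut: its cover is flat at 22 to 23 mm in both views. Yellow is untouched. On to blue.

Request:
drive_tool --deltas "-0.0163 -0.0223 0 0 0; -0.0466 -0.0637 0 0 0; -0.0816 -0.1115 0 0 0; -0.1166 -0.1593 0 0 0; -0.1515 -0.207 0 0 0; -0.1865 -0.2548 0 0 0; -0.2168 -0.2962 0 0 0; -0.2331 -0.3185 0.02 0 0; -0.2331 -0.3185 0.05 0 0; -0.2331 -0.3185 0.06 0 0; -0.2331 -0.3185 0.06 0 0"

```text
clock: 5.8
eef_pos: [580.3, -180.3, 96.9]
tool_rot: [3.142, -0.003, 2.785]
force: [0.2, 1.2, -0.4]
width: 0.0
```

Request:
drive_tool --deltas "0.0 0 0.012 0 0; 0 0 0.026 0 0; 0 0 0.038 0 0; 0 0 0.049 0 0; 0 0 0.058 0 0; 0 0 0.066 0 0; 0 0 0.072 0 0; 0 0 0.076 0 0; 0 0 0.078 0 0; 0 0 0.08 0 0; 0 0 0.08 0 0"

```text
clock: 7.18
eef_pos: [581.0, -181.2, 20.5]
tool_rot: [-3.141, -0.0, 2.784]
force: [-5.5, 1.1, 17.4]
width: -0.1
```

Request:
drive_tool --deltas "0 0 -0.02 0 0; 0 0 -0.07 0 0; 0 0 -0.12 0 0; 0 0 -0.16 0 0; 0 0 -0.18 0 0; 0 0 -0.18 0 0; 0 0 -0.18 0 0; 0 0 -0.18 0 0"

```text
clock: 8.18
eef_pos: [580.4, -181.0, 196.9]
tool_rot: [-3.141, -0.002, 2.784]
force: [-0.2, 0.6, -1.1]
width: -0.0
```

```bash
python3 chk.py 3
```

```text
8.175 [ 580.44260828 -181.02068775  196.91955743] [-3.14136857e+00 -2.41043405e-03  2.78384925e+00]
scene red 794 z pct5,50,95 [16.8 22.9 25.7]
scene blue 1490 z pct5,50,95 [18.6 23.1 25. ]
scene yellow 954 z pct5,50,95 [13.2 23.7 73.7]
top red 1066 z pct5,50,95 [18.7 21.9 25.4]
top blue 907 z pct5,50,95 [18.5 22.1 25.5]
top yellow 918 z pct5,50,95 [12.2 50.1 72.7]
```

View pics/scene3.png

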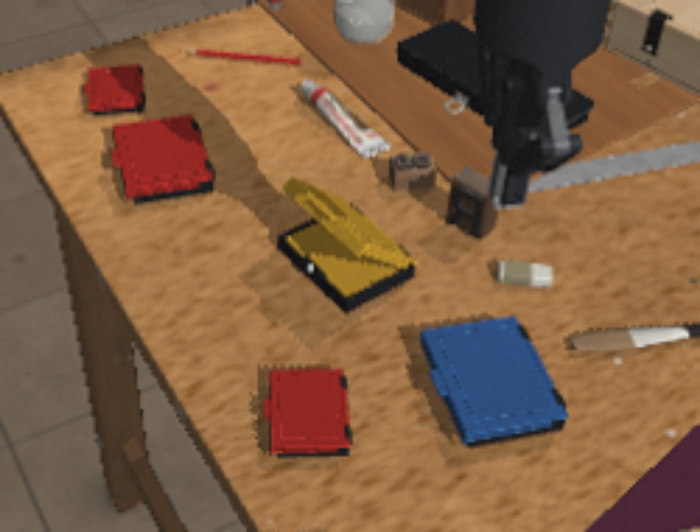

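Red and blue lie flat and shut, with red at about (160,157) and blue at about (492,380) in this crop. Yellow at (345,240) still stands open, and the arm is clear of everything.

```bash
python3 -c "
from cell import ctrl
print(ctrl.finish_job())"
```

```text
the job is handed in; nothing more can be done
None
```

The red and blue covers are pressed shut and holding, the yellow cover still stands open, and the job is handed in. I pressed each one straight down with closed fingers, about 50 mm in front of its hinge, until it met a firm stop at about 22 N for red and 17 N for blue.

- **Shut covers:** After I lifted off, both lie flat at 22–23 mm above the table in both the top and scene cameras. Red was still flat about 4.5 s after release. Blue was checked once, about 1 s after release.
- **Yellow pad:** Its front edge is unchanged, with readings up to about 73 mm.
- **Red look-alikes:** The two smaller red pads were not touched.
- **Limits:** The last reading was at 8.2 s of the 48 s allowed, with the arm clear about 175 mm above the blue pad.

No check failed. The two cameras placed the blue hinge about 7 mm apart, so I aimed midway between them. The pads' positions come from depth readings only, and the cover angles were not read directly.

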